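Gauge a blind spacer, then turn it over and hold it hole-up

TASK

One end of the square aluminium spacer has a blind hole: find it by feel on the plug gauge, lowering the spacer hole-down over the upright pin until its end sits fully home, flat on the gauge's round foot. Then lift it off, turn it over and present it for greasing: finish while still holding it in the gripper, hole straight up and steady, the whole spacer at least 20 cm above the bench and touching nothing but the gripper (do not put it down or let go at the end). Leave the tape measure, wooden block and try square where they are.

Things in the scene. Friction and masses are not known exactly. Their poses are not given: they have to be found in the camera images.
- spacer: loose square aluminium block 46 x 46 x 54 mm, 0.18-0.35 kg, starts lying on a long side. Origin: its centre (23 mm above the bench while lying). x: along its length, out of the end with the central round blind hole (24 mm diameter, 38 mm deep); the other end is plain. y, z: square to the long faces; z up at the start, hole end facing left, right or away from the robot
- spacer_mouth (a point): centre of the mouth of the spacer's hole, 27 mm along +x from the spacer's origin; same axes as the spacer
- spacer_closed_end (a point): centre of the spacer's plain closed end, 27 mm along -x from the spacer's origin; same axes as the spacer
- gauge: plug gauge fixed to the bench: a dark round steel foot, 90 mm diameter, 12 mm high, with an upright bright pin, 18 mm diameter, rising 32 mm above the foot (cone tip over the last 7 mm). Origin: centre of its underside on the bench; z up
- gauge_seat (a point): centre of the upper face of the gauge's foot, at the root of the pin, 12 mm above the bench; the end of the spacer sits here when fully home
- gauge_tip (a point): top of the gauge pin, 44 mm above the bench
- tape_measure: yellow and black tape measure, 72 x 85 x 35 mm, loose, lies at the far edge of the bench; bystander
- wood_block: plain brown wooden block, 45 x 75 x 32 mm, loose, lies on the near right of the work, left of the tool box; bystander
- try_square: try square with a wooden stock, 102 x 166 x 17 mm, loose, lies at the far edge of the bench; bystander
Mind the look-alikes: they are no part of the job. Of the things that look like the spacer, take the one that is farthest to the robot's right at the start. Several things look just like the gauge: the one meant starts farthest to the robot's right.

How it is judged:
By the outcome, as a careful person would: the job done as asked, in the order asked, and still so for the second after the job is handed in, while the arm keeps its last pose, push and grip.
It also fails if it takes over 64 s, if anything falls off the work surface, if the arm or the gripper's body presses on something with over 40 N, if the wrist force passes 120 N, or if a joint passes its speed limit or range.

ROBOT

A 6-joint arm with a two-finger parallel gripper is mounted at the origin on the work surface; the furniture and walls round the work are solid. World frame = base frame: x ahead of the robot, y to its left, z up, the work surface at z = 0. Lengths are in m, angles in degrees, forces in N, time in s.
With the tool pointing down it reaches from about 0.35 to 0.85 m from the base axis. Payload 8.1 kg.
Tool frame: the origin (TCP) lies midway between the tips of the shut fingers; the grasp point (between the pads) lies 19 mm behind it; z points along the fingers, y is the line along which they close (so a half turn about z gives the same grasp; the last joint's range is limited). The gripper opens to 93 mm and grips with 3 to 60 N. Pads are 15 mm wide; open, the fingers measure 128 mm over their backs; the gripper's body (75 mm by 188 mm) begins 65 mm behind the grasp point.
Start: joints at [-76.455, 7.471, 85.268, -0, 87.261, -4.893], TCP at [0.19, -0.569, 0.196] pointing down, gripper open.
Joint ranges: [-169.43, 169.43], [-51.17, 129.36], [1.28, 143.12], [-76.62, 256.62], [0, 156.53], [-152.29, 152.29]. Speed limits (degrees/s): [136.94, 136.94, 159.86, 180, 180, 180].

INTERFACE

Orientations are given as [roll, pitch, yaw] about the fixed x, y, z axes, in that order (R = Rz(yaw) Ry(pitch) Rx(roll)).
In Python, from plant import manip gives the robot as it stands.
- The arm moves only by the tool servo_tool, never from a script. Its argument "series" is a list of rows, each an object of numbers: "dx", "dy", "dz": the shift along the tool's x, y, z in mm; "rx", "ry", "rz": the turn, a rotation vector about the tool's x, y, z in degrees. In form: [{"dx": .., "dy": .., "dz": .., "rx": .., "ry": .., "rz": ..}, ...]. A call has 1 to 8 rows; each row shifts and turns the commanded pose from where the row before left it, along the tool's axes as they then stand; what a row does not reach is not made up. A row lasts 1/10 s, in which the tool goes at most 50 mm and 8.59 degrees, less where a joint would pass 70% of its speed; a pose out of reach is approached as far as the arm can. A call with a gripper value outside its range is refused whole. "jaw" is the opening, from 0 (shut) to 1 (fully open), set as the call begins (left out, the last holds). The fingers move at their own pace and stop on an object; "newtons" is the grip in N (left out, the last holds). Time passes only in rows, so rows that do not move let the fingers close. It gives the time, the measured TCP pose, the force, the opening and the grip force at its end, in the units of the state.
- manip.get_obs(): the state, without advancing time (a new reading comes with each control period).
- manip.grab_frame(name): name is "scene" or "top" or "wrist"; returns a dict with "pixels" (480x640x3 uint8, red, green, blue), "z_map" (480x640 float32, m along the optical axis (not along the pixel's ray), 0 where there is no reading), "camera_matrix" (3x3 intrinsics, pixels), "rvec" (rotation vector, rad) and "tvec" (3), from world to camera coordinates, as OpenCV has them; the wrist camera has in their place "hand_eye" (4x4, takes a point from camera to tool coordinates, whose origin is the TCP and whose axes are the flange's). Camera axes: x right, y down, z forward; pixel columns grow to the right and rows downward; lengths in m; the calibration is good to about 2 mm. A picture is of the moment at which its call begins: read the wrist's pose just before it.
- manip.finish_job(): hands the job in; it is judged then, once.
The state is a dict: "time": time; "joints": joint angles; "qd": joint speeds; "joint_efforts": joint torques, N m; "position": TCP position; "ee_rot": TCP orientation; "contact_force": force on the tool from outside, world axes, zero at the start; "ft_torque": the same for the moment, N m; "gripper_width": finger opening in m; "grip_force": force on a finger pad.
Only numpy, scipy, OpenCV 4.12 (cv2) and the standard library are available. Lean on these libraries where they do the work, as an engineer would, in place of code of your own. Each camera call takes 0.05 s, during which the arm holds its last target. There are 200 camera calls.

## Working session

There is one attempt and no reset: what is moved stays moved. The work goes in short steps, Python scripts to look and compute and a tool call to move; the robot and the scene stay as the last step left them, time stands still between calls to the robot, and variables do not carry over. Pictures are saved under pics/ and viewed, at most 10 in all, crops included, and the job is handed in when it is done.

Besides the shell and the picture viewer there is one more tool, called after ">>>" as name([rows], argument=value, ...), one row to a line, values as JSON. servo_tool: Moves the arm, as the interface text tells. Its arguments: {"type":"object","properties":{"series":{"type":"array","items":{"type":"object","properties":{"dx":{"type":"number"},"dy":{"type":"number"},"dz":{"type":"number"},"rx":{"type":"number"},"ry":{"type":"number"},"rz":{"type":"number"}}}},"jaw":{"type":"number"},"newtons":{"type":"number"}},"required":["series"]}

```bash
mkdir -p pics
cat > h.py <<'E'
import numpy as np, cv2
from plant import manip
from scipy.spatial.transform import Rotation as R
def grab(n):
    o=manip.get_obs(); f=manip.grab_frame(n)
    if 'hand_eye' in f:
        T=np.eye(4); T[:3,:3]=R.from_euler('xyz',o['ee_rot'],degrees=True).as_matrix(); T[:3,3]=o['position']
        f['c2w']=T@np.array(f['hand_eye'])
    else:
        T=np.eye(4); T[:3,:3]=cv2.Rodrigues(np.array(f['rvec'],float))[0]; T[:3,3]=np.ravel(f['tvec']); f['c2w']=np.linalg.inv(T)
    return f
def save(f,n): cv2.imwrite(n,f['pixels'][:,:,::-1])
def cloud(f):
    K=np.array(f['camera_matrix']); z=f['z_map']; v,u=np.mgrid[:480,:640]
    p=np.stack([(u-K[0,2])/K[0,0]*z,(v-K[1,2])/K[1,1]*z,z],-1)
    w=p@f['c2w'][:3,:3].T+f['c2w'][:3,3]; w[z==0]=np.nan; return w
def onplane(f,u,v,h):
    K=np.array(f['camera_matrix']); d=f['c2w'][:3,:3]@np.linalg.solve(K,[u,v,1]); c=f['c2w'][:3,3]
    return c+d*(h-c[2])/d[2]
E
python3 - <<'E'
from h import *
a=grab('top');save(a,'pics/top.png')
b=grab('scene');save(b,'pics/scene.png')
print(manip.get_obs())
np.savez('top.npz',**a);np.savez('scene.npz',**b)
E
```

```text
{'time': 0.1, 'joints': array([-7.64566083e+01,  7.51131531e+00,  8.53210736e+01, -1.27507816e-03,
        8.72619886e+01, -4.89511234e+00]), 'qd': array([-0.02568894, -0.08301965, -0.1310311 ,  0.05172197, -0.03101625,
       -0.00199264]), 'joint_efforts': array([ 9.69125467e-04, -5.61340249e+01, -4.93097556e+01,  7.69661483e-02,
        2.91433081e-02, -6.00625094e-05]), 'position': array([ 0.18963742, -0.56867396,  0.19500565]), 'ee_rot': array([-1.79905858e+02, -6.78453391e-03,  1.84385604e+01]), 'contact_force': array([-0.48750259, -0.50691183,  0.70948543]), 'ft_torque': array([ 0.04473687, -0.02249885, -0.02983129]), 'grip_force': 0.0, 'gripper_width': 0.09319266541686444}
```

View pics/top.png

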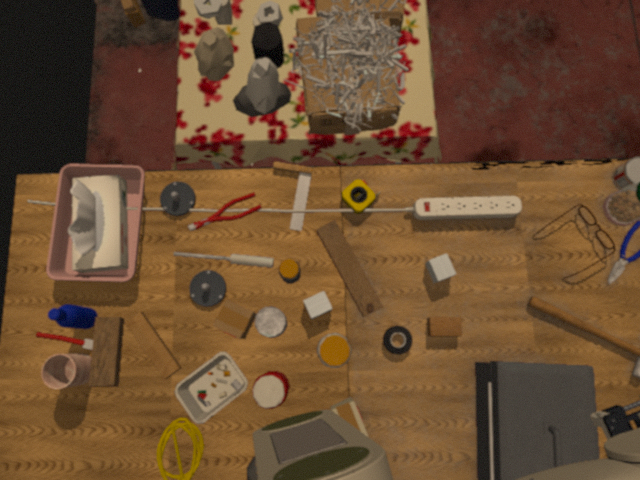

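View pics/scene.png

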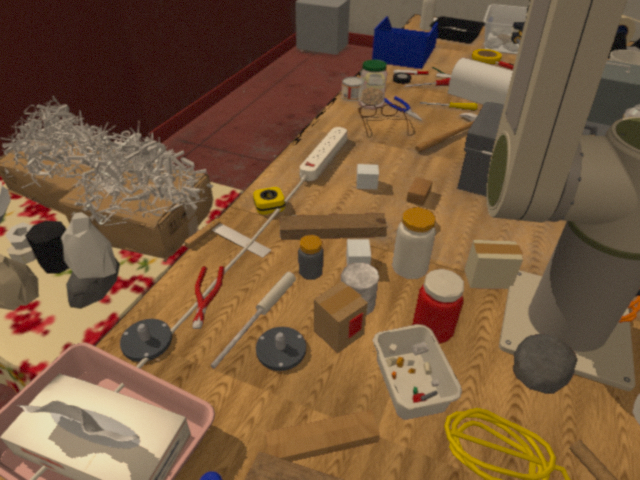

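Spacer candidates in the top view are at (442,267) and (317,305). Gauges are at (208,289) and (178,199). The robot's right is image right, so the ones meant should be the spacer at (442,267) and the gauge at (208,289). I'll measure them and confirm with a crop.

Run:
```python
from h import *
a=dict(np.load('top.npz'));b=dict(np.load('scene.npz'))
w=cloud(a); g=a['pixels'].astype(int)
print('cam',a['c2w'][:3,3], a['camera_matrix'][0,0])
for n,(u,v) in dict(sp1=(442,267),sp2=(317,305)).items():
    s=w[v-20:v+20,u-20:u+20]; m=(s[...,2]>.038)&(s[...,2]<.055)
    p=s[m]; r=cv2.minAreaRect((p[:,:2]*1000).astype(np.float32)); print(n,np.median(p[:,2]),r,len(p))
for n,(u,v) in dict(g1=(208,289),g2=(178,199)).items():
    s=w[v-25:v+25,u-25:u+25]; m=(s[...,2]>.007)&(s[...,2]<.016)
    p=s[m]; c,r=cv2.minEnclosingCircle((p[:,:2]*1000).astype(np.float32)); print(n,c,r,np.median(p[:,2]))
    q=s[(s[...,2]>.02)]; print(' pin',q.mean(0),np.nanmax(s[...,2]))
def crop(f,u,v,k=30,s=390): return cv2.resize(f['pixels'][v-k:v+k,u-k:u+k,::-1],(s,s),interpolation=cv2.INTER_CUBIC)
cv2.imwrite('pics/c.png',np.hstack([crop(a,442,267,24),crop(b,368,177,24)]))
```

```text
cam [ 3.19326678e-01 -5.36999661e-04  1.18642111e+00] 484.0027362896978
sp1 0.04640201768420604 ((495.8309020996094, -303.66357421875), (54.01665115356445, 47.867164611816406), 19.387348175048828) 460
sp2 0.04638057454036648 ((414.7364501953125, -5.153533935546875), (46.448604583740234, 54.10977554321289), 23.45514488220215) 458
g1 (458.34735107421875, 268.1340637207031) 52.039947509765625 0.01189080498637718
 pin [0.42348519 0.21698128 0.07537849] 0.09532629886692945
g2 (675.1654052734375, 341.5704650878906) 63.55690383911133 0.011579221956775854
 pin [0.67040795 0.32288901 0.03716966] 0.04788927249631714
```

View pics/c.png

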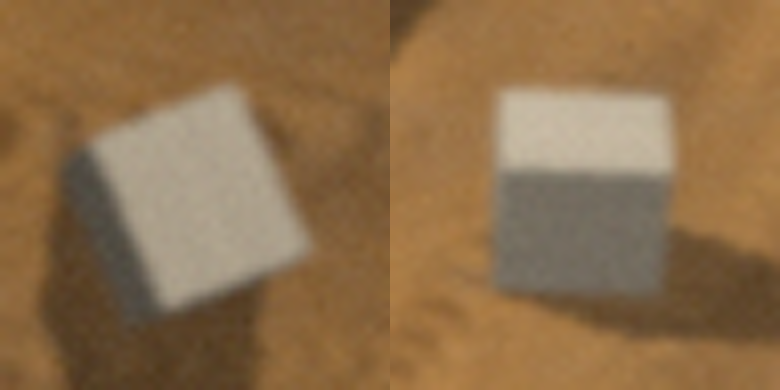

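Run:
```python
from h import *
a=dict(np.load('top.npz'));b=dict(np.load('scene.npz'))
w=cloud(a)
for n,f,(u0,v0) in (('top',a,(208,289)),('scene',b,(281,349))):
    g=f['pixels'].astype(int); m=((g.max(2)<105)&(g.max(2)-g.min(2)<25)).astype(np.uint8)
    m[:v0-40]=0;m[v0+40:]=0;m[:,:u0-45]=0;m[:,u0+45:]=0
    m=cv2.morphologyEx(m,cv2.MORPH_CLOSE,np.ones((5,5)))
    c=max(cv2.findContours(m,0,1)[0],key=cv2.contourArea)
    P=np.array([onplane(f,*p[0],.012)[:2]*1000 for p in cv2.convexHull(c)],np.float32)
    e=cv2.fitEllipse(P);print(n,e,cv2.minEnclosingCircle(P))
# height map 3cm cells, cm, left region
print('rows x .70->.10, cols y .45 -> -.55 (4cm)')
for x in np.arange(.70,.0,-.04):
    r=[]
    for y in np.arange(.45,-.56,-.04):
        s=(abs(w[...,0]-x)<.02)&(abs(w[...,1]-y)<.02)
        r.append('%3d'%round(100*np.nanmax(w[s][:,2])) if s.any() else '  .')
    print('%.2f'%x,''.join(r))
q=grab('wrist');save(q,'pics/w0.png')
```

```text
top ((462.5647277832031, 262.9840087890625), (86.43251037597656, 87.41998291015625), 157.31076049804688) ((462.05999755859375, 262.7879638671875), 44.23224639892578)
scene ((462.77020263671875, 268.2268371582031), (87.48509216308594, 92.95536041259766), 29.67511749267578) ((462.3550720214844, 268.1241455078125), 46.54043197631836)
rows x .70->.10, cols y .45 -> -.55 (4cm)
0.70   2  6  4  5  2  1  3  2  2  1  1  1  1  4  4  4  1  1  1  1  1  1  1  1  1  1
0.66   6  6  2  2  2  3  3  3  2  1  2  2  2  4  4  4  2  3  4  4  4  4  4  4  4  1
0.62   6  6  1  1  4  4  4  3  1  1  1  3  4  4  1  1  1  1  4  4  4  4  4  4  4  1
0.58   6  6  0  1  1  1  1  1  1  1  1  3  4  4  1  1  1  1  1  1  1  1  1  1  1  3
0.54   6  6  1  2  2  2  3  3  3  3  1  1  4  4  4  1  1  1  1  5  1  1  1  1  1  1
0.50   6  6  1  0  2  2  2  3  3  9  9  1  3  4  4  1  1  1  5  5  5  1  1  1  1  1
0.46   6  1  1  1  4  5  2  1  1  9  9  4  5  4  4  4  1  1  5  5  5  1  1  1  1  1
0.42   2  3  1  1  2  2 10  9  9  8  1  5  5  3  4  4  1  1  1  1  1  1  1  1  3  3
0.38   6  3  3  1  1  9 10 10  9  8  6  5  5  1  4  3  2  1  4  4  4  1  1  1  2  3
0.34   6  3  3  1  1  1  9  9  8  9  1 14 14 14  1  2  3  3  4  4  4  1  1  1  1  1
0.30   7  3  3  3  1  7  7  6  1  1  1 14 14 14  1  2  2  2  1  1  1  1  1  1  1  1
0.26   7  1  3  6  7  7  6  7 13 13  5  1 14 14  1  1  1  1  1  1 17 18 18 18 18 18
0.22   5  1  1  7  7  5  7  7 13 13 71 74 75 73  1  1  1  1  1  1 63 59 18 18 33 34
0.18   1  1  1  5  7  7  7  1 13 60 71 71  9 72  9  1  1 64 66 66 65 18 18 35 35 34
0.14   1  1  5  6  6  6  1  1  1  1  1  .  .  9  9  1  1  1  1  1 18 18 21 34 31 18
0.10   1  1  6  6  6  4  1  1  0  .  .  .  .  .  1  1  1  1  1  1 18 18 21 21 18 18
0.06   1  1  5  5  6  4  1  3  3  .  .  .  .  .  .  1  1  1  1  1 18 18 18 18  .  .
0.02   1  1  1  5  5  1  1  3  3  .  .  .  .  .  .  1  1  1  1  1  9  .  .  .  .  .
```

>>> servo_tool([
  {"dx": 30, "dy": -12},
  {"dx": 48, "dy": -20},
  {"dx": 48, "dy": -20},
  {"dx": 48, "dy": -20},
  {"dx": 48, "dy": -20},
  {"dx": 48, "dy": -20},
  {"dx": 30, "dy": -13},
  {"dx": 0, "rz": -1},
], jaw=1)

```text
validation failed for argument at $.se...
```

```bash
cat >> h.py <<'E'
import pickle,os
def log():
    o=manip.get_obs(); L=pickle.load(open('log.pkl','rb')) if os.path.exists('log.pkl') else []
    L.append((o['joints'],o['position'],o['ee_rot'])); pickle.dump(L,open('log.pkl','wb'))
    print(np.round(o['time'],2),o['joints'].round(2),o['position'].round(4),o['ee_rot'].round(2),o['contact_force'].round(1),round(float(o['gripper_width']),4),round(float(o['grip_force']),1)); return o
E
python3 - <<'E'
from h import *
log()
f=grab('wrist'); save(f,'pics/w1.png'); np.savez('w1.npz',**f)
print(f['c2w'].round(3)[:3],f['camera_matrix'][0,0])
E
```

```text
0.15 [-76.45   7.51  85.31  -0.    87.26  -4.89] [ 0.1897 -0.5687  0.1951] [-1.7992e+02 -1.0000e-02  1.8440e+01] [0.5 0.  0.1] 0.0931 0.0
[[ 0.316 -0.92  -0.23   0.252]
 [-0.949 -0.307 -0.075 -0.548]
 [-0.002  0.242 -0.97   0.384]] 402.83982460053323
```

View pics/w1.png

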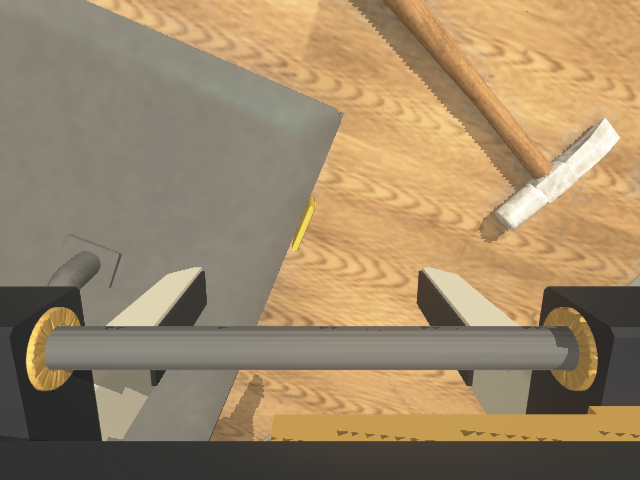

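The move was refused, and the wrist view only shows the toolbox below the fingers. I'll send it again with all six keys in each row.

>>> servo_tool([
  {"dx": 30, "dy": -12, "dz": 0, "rx": 0, "ry": 0, "rz": 0},
  {"dx": 48, "dy": -20, "dz": 0, "rx": 0, "ry": 0, "rz": 0},
  {"dx": 45, "dy": -20, "dz": 0, "rx": 0, "ry": 0, "rz": 0},
  {"dx": 45, "dy": -20, "dz": 0, "rx": 0, "ry": 0, "rz": 0},
  {"dx": 45, "dy": -20, "dz": 0, "rx": 0, "ry": 0, "rz": 0},
  {"dx": 45, "dy": -20, "dz": 0, "rx": 0, "ry": 0, "rz": 0},
  {"dx": 30, "dy": -13, "dz": 0, "rx": 0, "ry": 0, "rz": -1},
  {"dx": 0, "dy": 0, "dz": 0, "rx": 0, "ry": 0, "rz": 0},
], jaw=1)

```text
time: 1.0
position: [0.4247, -0.3577, 0.1958]
ee_rot: [-180.0, -0.1, 19.7]
contact_force: [-1.0, -0.2, -0.4]
gripper_width: 0.0928
grip_force: 0.0
```

Run:
```python
from h import *
log()
f=grab('wrist'); save(f,'pics/w2.png'); np.savez('w2.npz',**f)
```

```text
1.0 [-4.545e+01  5.600e-01  9.252e+01  8.000e-02  8.693e+01  2.481e+01] [ 0.4247 -0.3577  0.1958] [-1.7996e+02 -7.0000e-02  1.9740e+01] [-1.  -0.2 -0.4] 0.0928 0.0
```

Run:
```python
from h import *
f=dict(np.load('w2.npz')); w=cloud(f); g=f['pixels'].astype(int)
m=(w[...,2]>.04)&(w[...,2]<.053)&(abs(w[...,0]-.496)<.05)&(abs(w[...,1]+.304)<.05)
p=w[m]; print(len(p),np.median(p[:,2])); r=cv2.minAreaRect((p[:,:2]*1000).astype(np.float32)); print(r)
ys,xs=np.nonzero(m); print(xs.min(),xs.max(),ys.min(),ys.max())
```

```text
4037 0.0461126896390317
((496.57183837890625, -300.6512145996094), (53.97659683227539, 45.71393966674805), 19.6416015625)
247 304 69 139
```

View pics/w2.png

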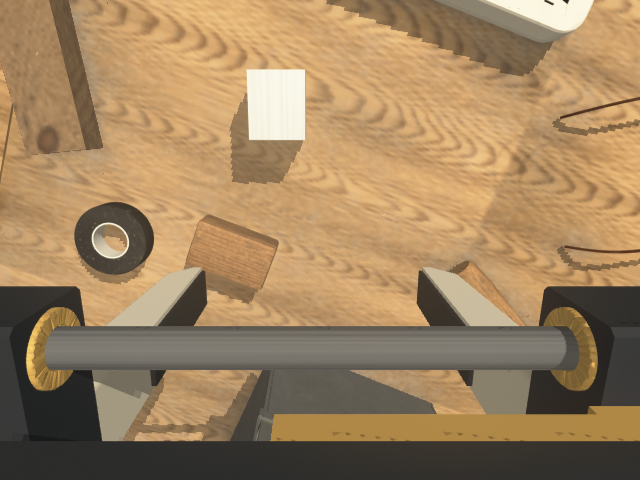

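The spacer is at (247–304, 69–139), centred at (0.4965, −0.3015). Its long axis is at yaw 19.6°, so the hole end must face away. The wood block sits at (230,250), clear of the approach.

>>> servo_tool([
  {"dx": 15, "dy": -14, "dz": 40, "rx": 0, "ry": 0, "rz": 0},
  {"dx": 16, "dy": -14, "dz": 41, "rx": 0, "ry": 0, "rz": 0},
  {"dx": 0, "dy": 0, "dz": 0, "rx": 0, "ry": 7.5, "rz": 0},
  {"dx": 0, "dy": 0, "dz": 0, "rx": 0, "ry": 7.5, "rz": 0},
  {"dx": 0, "dy": 0, "dz": 0, "rx": 0, "ry": 7.5, "rz": 0},
  {"dx": 0, "dy": 0, "dz": 0, "rx": 0, "ry": 7.5, "rz": 0},
  {"dx": 0, "dy": 0, "dz": 0, "rx": 0, "ry": 0, "rz": 0},
])

```text
time: 1.75
position: [0.4381, -0.3255, 0.1127]
ee_rot: [-179.8, -30.1, 18.9]
contact_force: [-0.8, -0.4, -0.9]
gripper_width: 0.0931
grip_force: 0.0
```

```bash
cat > grasp.py <<'E'
from h import *
o=log(); Rt=R.from_euler('xyz',o['ee_rot'],degrees=True).as_matrix()
f=grab('wrist'); save(f,'pics/w3.png'); w=cloud(f)
m=(w[...,2]>.04)&(w[...,2]<.053)&(abs(w[...,0]-.496)<.05)&(abs(w[...,1]+.302)<.05)
p=w[m]; r=cv2.minAreaRect((p[:,:2]*1000).astype(np.float32)); print(len(p),r)
T=np.array([.5007,-.3000,.0105]); print('to go tool mm',(Rt.T@(T-o['position'])*1000).round(1))
E
python3 grasp.py
```

```text
1.75 [-63.94  -7.42 114.94  31.69  71.57  -2.96] [ 0.4381 -0.3255  0.1127] [-179.79  -30.12   18.95] [-0.8 -0.4 -0.9] 0.0931 0.0
4933 ((496.7001037597656, -300.740966796875), (55.13322067260742, 46.23352813720703), 19.885839462280273)
to go tool mm [  7.1  -3.4 122.2]
```

>>> servo_tool([
  {"dx": 4, "dy": -2, "dz": 35, "rx": 0, "ry": 0, "rz": -0.7},
  {"dx": 3, "dy": -2, "dz": 35, "rx": 0, "ry": 0, "rz": 0},
  {"dx": 0, "dy": 0, "dz": 20, "rx": 0, "ry": 0, "rz": 0},
  {"dx": 0, "dy": 0, "dz": 0, "rx": 0, "ry": 0, "rz": 0},
  {"dx": 0, "dy": 0, "dz": 0, "rx": 0, "ry": 0, "rz": 0},
])

```text
time: 2.3
position: [0.4891, -0.3032, 0.041]
ee_rot: [179.6, -29.9, 20.3]
contact_force: [0.1, -0.0, -0.4]
gripper_width: 0.0929
grip_force: 0.0
```

```bash
python3 grasp.py
```

```text
2.3 [-57.03   0.71 115.46  33.73  60.9   -3.28] [ 0.4891 -0.3032  0.041 ] [179.59 -29.92  20.35] [ 0.1 -0.  -0.4] 0.0929 0.0
10256 ((496.918701171875, -300.70416259765625), (54.667724609375, 46.13574981689453), 19.700664520263672)
to go tool mm [-4.8  0.8 32.5]
```

>>> servo_tool([
  {"dx": -2, "dy": 0, "dz": 16, "rx": 0, "ry": 0, "rz": 0.3},
  {"dx": -2, "dy": 0, "dz": 16, "rx": 0, "ry": 0, "rz": 0.3},
  {"dx": 0, "dy": 0, "dz": 0, "rx": 0, "ry": 0, "rz": 0},
  {"dx": 0, "dy": 0, "dz": 0, "rx": 0, "ry": 0, "rz": 0},
])

```text
time: 2.75
position: [0.5006, -0.3, 0.012]
ee_rot: [179.9, -30.0, 19.6]
contact_force: [0.5, -0.9, -0.7]
gripper_width: 0.0934
grip_force: 0.0
```

>>> servo_tool([
  {"dx": 0, "dy": 0, "dz": 0, "rx": 0, "ry": 0, "rz": 0},
  {"dx": 0, "dy": 0, "dz": 0, "rx": 0, "ry": 0, "rz": 0},
  {"dx": 0, "dy": 0, "dz": 0, "rx": 0, "ry": 0, "rz": 0},
  {"dx": 0, "dy": 0, "dz": 0, "rx": 0, "ry": 0, "rz": 0},
  {"dx": 0, "dy": 0, "dz": 0, "rx": 0, "ry": 0, "rz": 0},
  {"dx": 0, "dy": 0, "dz": 0, "rx": 0, "ry": 0, "rz": 0},
], jaw=0, newtons=40)

```text
time: 3.35
position: [0.5005, -0.2992, 0.0108]
ee_rot: [179.9, -30.0, 19.6]
contact_force: [0.0, -0.4, 0.4]
gripper_width: 0.0495
grip_force: 0.0
```

```bash
python3 grasp.py; python3 -c "
import numpy as np"
```

```text
3.35 [-55.67   4.43 115.41  35.11  57.16  -3.9 ] [ 0.5005 -0.2992  0.0108] [179.95 -30.    19.55] [ 0.  -0.4  0.4] 0.0495 0.0
15444 ((497.6594543457031, -299.7021484375), (52.70143508911133, 78.56182861328125), 19.489818572998047)
to go tool mm [-0.2  0.9  0.2]
```

>>> servo_tool([
  {"dx": 0, "dy": 0, "dz": 0, "rx": 0, "ry": 0, "rz": 0},
  {"dx": 0, "dy": 0, "dz": 0, "rx": 0, "ry": 0, "rz": 0},
  {"dx": 0, "dy": 0, "dz": 0, "rx": 0, "ry": 0, "rz": 0},
])

```text
time: 3.7
position: [0.5005, -0.2993, 0.0108]
ee_rot: [179.9, -30.0, 19.6]
contact_force: [-0.5, -1.0, -0.4]
gripper_width: 0.0455
grip_force: 40.0
```

```bash
cat > kin.py <<'E'
from h import *
from scipy.optimize import least_squares
def fk(P,q,s=1):
    h,a1,b,L1,L2,a3,Lt=P; q=np.radians(q)
    z=lambda t:R.from_euler('z',t).as_matrix(); y=lambda t:R.from_euler('y',t).as_matrix()
    R1=z(q[0]); R2=R1@y(q[1]); R3=R2@y(q[2]); R6=R3@z(s*q[3])@y(q[4])@z(q[5]+np.pi/2)
    return R1@[a1,b,h]+R2@[0,0,L1]+R3@[a3,0,L2]+R6@[0,0,Lt],R6
def fit():
    L=pickle.load(open('log.pkl','rb'))
    for s in (1,-1):
        print(s,max(R.from_matrix(fk([0]*7,q,s)[1].T@R.from_euler('xyz',e,degrees=True).as_matrix()).magnitude() for q,p,e in L))
    r=lambda P:np.r_[np.concatenate([fk(P,q)[0]-p for q,p,e in L]),1e-3*(P-[.35,0,0,.4,.4,0,.3])]
    return least_squares(r,[.35,0,0,.4,.4,0,.3]),L
LO=np.array([-169.43,-51.17,1.28,-76.62,0,-152.29]);HI=np.array([169.43,129.36,143.12,256.62,156.53,152.29])
def ik(P,p,Rm,q0):
    def r(q):
        a,b=fk(P,q); return np.r_[(a-p)*10,R.from_matrix(b.T@Rm).as_rotvec()*3]
    return least_squares(r,np.clip(q0,LO+.1,HI-.1),bounds=(LO,HI))
E
python3 - <<'E'
from kin import *
log(); S,L=fit(); print(S.x.round(4)); print(max(np.linalg.norm(fk(S.x,q)[0]-p) for q,p,e in L))
np.save('P.npy',S.x)
E
```

```text
3.7 [-55.67   4.43 115.4   35.11  57.15  -3.9 ] [ 0.5005 -0.2993  0.0108] [179.93 -30.    19.56] [-0.5 -1.  -0.4] 0.0455 40.0
1 5.612473129417935e-16
-1 1.2254878689984048
[0.3181 0.     0.0512 0.3691 0.5534 0.0616 0.4002]
1.9246964039620198e-07
```

```bash
cat > plan.py <<'E'
from kin import *
P=np.load('P.npy')
c,s=np.cos(np.pi/6),.5
RTS=np.array([[c,0,s],[0,-1,0],[s,0,-c]])  # columns: spacer x,y,z in tool
Rg=R.from_euler('xyz',[179.93,-30,19.56],degrees=True).as_matrix()
ctr=Rg.T@(np.array([.4968,-.301,.023])-[.5005,-.2993,.0108]); ctr[1]=0
mouth=ctr+.027*RTS[:,0]
def pose(h,up,pm):  # tool pose with mouth at pm, x_sp up/down, heading h
    h=np.radians(h); z=-np.array([np.cos(h),np.sin(h),0]); x=np.array([0,0,1. if up else -1])
    Rt=np.c_[x,np.cross(z,x),z]@RTS.T
    return pm-Rt@mouth,Rt
def elbow(q):
    L=P.copy();L[4]=0;L[5]=0;L[6]=0; return fk(L,q)[0]
def wristc(q):
    L=P.copy();L[6]=0; return fk(L,q)[0]
E
python3 - <<'E'
from plan import *
print('ctr,mouth',ctr.round(4),mouth.round(4))
g=np.array([.4625,.265,.012])
for h in range(-120,181,15):
    best=None
    for q0 in ([30,0,115,40,60,0],[30,0,115,120,60,90],[30,0,115,200,60,-90],[60,-20,115,90,90,0],[10,20,110,0,90,90]):
        p,Rt=pose(h,False,g); S=ik(P,p,Rt,q0)
        if S.cost<1e-8 and (best is None or np.abs(S.x[5])<abs(best[5])): best=S.x
    if best is not None: print(h,best.round(0),'elbow',elbow(best).round(2),'wrist',wristc(best).round(2))
    else: print(h,'none')
E
```

```text
ctr,mouth [ 0.0026  0.     -0.0126] [0.026  0.     0.0009]
-120 [ 38.  65.  44. -24. 127.  64.] elbow [0.23 0.25 0.47] wrist [0.63 0.55 0.24]
-105 [ 43.  59.  54. -31. 119.  56.] elbow [0.2  0.25 0.51] wrist [0.55 0.59 0.24]
-90 [ 48.  52.  65. -38. 110.  51.] elbow [0.16 0.25 0.54] wrist [0.46 0.6  0.24]
-75 [ 53.  45.  77. -44. 101.  47.] elbow [0.11 0.24 0.58] wrist [0.38 0.59 0.24]
-60 [ 57.  36.  90. -50.  91.  45.] elbow [0.08 0.21 0.62] wrist [0.3  0.55 0.24]
-45 [ 60.  28. 103. -58.  81.  43.] elbow [0.04 0.17 0.65] wrist [0.23 0.5  0.24]
-30 [ 62.  18. 117. -67.  71.  41.] elbow [0.01 0.12 0.67] wrist [0.17 0.43 0.24]
-15 none
0 none
15 none
30 none
45 none
60 none
75 [-16.   7. 130.  68.  69. 136.] elbow [0.06 0.04 0.68] wrist [ 0.38 -0.06  0.24]
90 [-15.  18. 117.  59.  79. 134.] elbow [0.12 0.02 0.67] wrist [ 0.46 -0.07  0.24]
105 [-11.  28. 103.  51.  88. 133.] elbow [0.18 0.02 0.64] wrist [ 0.55 -0.06  0.24]
120 [ -7.  37.  90.  44.  97. 130.] elbow [0.22 0.02 0.61] wrist [ 0.63 -0.02  0.24]
135 [ -2.  45.  77.  38. 106. 127.] elbow [0.26 0.04 0.58] wrist [0.7  0.03 0.24]
150 [  4.  52.  65.  32. 114. 123.] elbow [0.29 0.07 0.54] wrist [0.75 0.1  0.24]
165 [  9.  59.  53.  25. 122. 117.] elbow [0.31 0.1  0.51] wrist [0.79 0.18 0.24]
180 [ 15.  65.  44.  17. 129. 108.] elbow [0.31 0.14 0.47] wrist [0.8  0.26 0.24]
```

Run:
```python
from plan import *
a=dict(np.load('top.npz')); w=cloud(a)
print('      y',[round(y,2) for y in np.arange(.73,.2,-.04)])
for x in np.arange(.62,.26,-.04):
    r=[]
    for y in np.arange(.73,.2,-.04):
        s=(abs(w[...,0]-x)<.02)&(abs(w[...,1]-y)<.02); r.append('%3d'%round(100*np.nanmax(w[s][:,2])) if s.any() else '  .')
    print('%.2f'%x,''.join(r))
q=manip.get_obs()['joints']
p0=np.array([.5005,-.2993,.0108])
def show(n,p,Rt):
    global q
    S=ik(P,p,Rt,q); q=S.x; print(n,'%.1e'%S.cost,q.round(0),'tcp',p.round(3),'wr',wristc(q).round(2),'el',elbow(q).round(2))
p1=p0+[0,0,.2]; show('lift',p1,Rg)
for k in range(1,7):
    Rt=Rg@R.from_euler('y',-15*k,degrees=True).as_matrix(); show('rot%d'%(15*k),p1,Rt)
for y,h in zip(np.linspace(-.3,.265,5),np.linspace(199.6,275,5)):
    show('tr%.2f,%d'%(y,h),*pose(h,False,np.array([.48,y,.2])))
g=np.array([.4625,.265,.012])
show('seat',*pose(275,False,g))
show('up',*pose(275,False,g+[0,0,.25]))
q0=q.copy()
print('final')
for h in (60,90,105,120,150,180,0):
  for pm in ([.5,.1,.45],[.5,.1,.65],[.35,.25,.7]):
    q=q0; show('%d %s'%(h,pm),*pose(h,True,np.array(pm)))
```

```text
y [np.float64(0.73), np.float64(0.69), np.float64(0.65), np.float64(0.61), np.float64(0.57), np.float64(0.53), np.float64(0.49), np.float64(0.45), np.float64(0.41), np.float64(0.37), np.float64(0.33), np.float64(0.29), np.float64(0.25), np.float64(0.21)]
0.62   1  1  6  6 12 13  6  6  6  1  1  4  4  4
0.58   1  1  6  6 13 12  6  6  6  0  1  1  1  1
0.54   1  1  6  6  6 11  6  6  6  1  2  2  2  3
0.50   1  1  6  6  6  6  6  6  6  1  0  2  2  2
0.46   1  1  1  1  1  1  6  6  1  1  1  4  5  2
0.42   1  1  1  1 16 16  1  2  3  1  1  2  2 10
0.38   1  1  2  1 16 16  6  6  3  3  1  1  9 10
0.34   1  1  2  2  2  6  6  6  3  3  1  1  1  9
0.30   1  1  1 10 10 10  7  7  3  3  3  1  7  7
lift 1.0e-21 [-56. -10. 107.  30.  77.  10.] tcp [ 0.5   -0.299  0.211] wr [ 0.31 -0.37  0.56] el [0.01 0.08 0.68]
rot15 1.0e-26 [-45.  -5.  97.  14.  81.  24.] tcp [ 0.5   -0.299  0.211] wr [ 0.4  -0.33  0.6 ] el [0.02 0.06 0.69]
rot30 9.1e-27 [-36.   4.  87.  -0.  89.  35.] tcp [ 0.5   -0.299  0.211] wr [ 0.5  -0.3   0.61] el [0.05 0.02 0.69]
rot45 1.1e-26 [-28.  16.  76. -11.  98.  41.] tcp [ 0.5   -0.299  
[... 3228 characters left out ...]
   0.427] wr [0.73 0.28 0.27] el [0.27 0.14 0.54]
180 [0.5, 0.1, 0.65] 5.9e+00 [ 16.  37.  62. -77. 157. 152.] tcp [0.488 0.1   0.627] wr [0.72 0.26 0.47] el [0.2  0.11 0.61]
180 [0.35, 0.25, 0.7] 8.0e+00 [ 31.  28.  76. -77. 157. 152.] tcp [0.338 0.25  0.677] wr [0.57 0.4  0.46] el [0.12 0.13 0.65]
0 [0.5, 0.1, 0.45] 4.1e+00 [ 92.  26. 143. -77. 122. -94.] tcp [0.512 0.1   0.427] wr [-0.06  0.21  0.1 ] el [-0.06  0.16  0.65]
0 [0.5, 0.1, 0.65] 8.0e+00 [ 100.   -5.  143.  -77.  129. -122.] tcp [0.512 0.1   0.627] wr [-0.1   0.28  0.23] el [-0.05 -0.04  0.69]
0 [0.35, 0.25, 0.7] 5.0e+00 [  86.  -20.  106.  -77.  107. -152.] tcp [0.362 0.25  0.677] wr [-0.02  0.43  0.64] el [-0.06 -0.12  0.66]
```

>>> servo_tool([
  {"dx": 5, "dy": 0, "dz": -8.66, "rx": 0, "ry": 0, "rz": 0},
  {"dx": 10, "dy": 0, "dz": -17.3, "rx": 0, "ry": 0, "rz": 0},
  {"dx": 20, "dy": 0, "dz": -34.6, "rx": 0, "ry": 0, "rz": 0},
  {"dx": 20, "dy": 0, "dz": -34.6, "rx": 0, "ry": 0, "rz": 0},
  {"dx": 20, "dy": 0, "dz": -34.6, "rx": 0, "ry": 0, "rz": 0},
  {"dx": 20, "dy": 0, "dz": -34.6, "rx": 0, "ry": 0, "rz": 0},
  {"dx": 10, "dy": 0, "dz": -17.3, "rx": 0, "ry": 0, "rz": 0},
])

```text
time: 4.4
position: [0.5012, -0.2998, 0.2255]
ee_rot: [179.6, -30.1, 19.7]
contact_force: [1.0, -0.5, -1.2]
gripper_width: 0.0456
grip_force: 40.0
```

>>> servo_tool([
  {"dx": 0, "dy": 0, "dz": 0, "rx": 0, "ry": -4, "rz": 0},
  {"dx": 0, "dy": 0, "dz": 0, "rx": 0, "ry": -6, "rz": 0},
  {"dx": 0, "dy": 0, "dz": 0, "rx": 0, "ry": -6, "rz": 0},
  {"dx": 0, "dy": 0, "dz": 0, "rx": 0, "ry": -6, "rz": 0},
  {"dx": 0, "dy": 0, "dz": 0, "rx": 0, "ry": -6, "rz": 0},
  {"dx": 0, "dy": 0, "dz": 0, "rx": 0, "ry": -6, "rz": 0},
  {"dx": 0, "dy": 0, "dz": 0, "rx": 0, "ry": -6, "rz": 0},
  {"dx": 0, "dy": 0, "dz": 0, "rx": 0, "ry": -5, "rz": 0},
])

```text
time: 5.2
position: [0.5008, -0.2984, 0.2213]
ee_rot: [179.9, 15.2, 19.5]
contact_force: [-0.0, -0.3, -2.9]
gripper_width: 0.0453
grip_force: 40.0
```

Run:
```python
from plan import *
o=log(); q=o['joints']
Rt=R.from_euler('xyz',o['ee_rot'],degrees=True).as_matrix()
print('x_sp now',(Rt@RTS[:,0]).round(3))
# plan final rotation, from seated attitude heading 257
for pm in ([.45,.0,.45],[.5,.1,.5]):
  for s0 in (257,300):
    q=np.array([43,59,54,-31,119,56.]); 
    for k in range(0,13):
        p,Rt=pose(s0,False,np.array(pm)); Rt=Rt@R.from_euler('y',15*k,degrees=True).as_matrix(); p=np.array(pm)
        S=ik(P,p,Rt,q); q=S.x; print(pm,s0,15*k,'%.0e'%S.cost,q.round(0),wristc(q).round(2)) if k%3==0 or S.cost>1e-6 else 0
```

```text
5.2 [-28.15  15.68  74.77 -11.42  99.67  41.43] [ 0.5008 -0.2984  0.2213] [179.9   15.22  19.49] [-0.  -0.3 -2.9] 0.0453 40.0
x_sp now [ 0.664  0.234 -0.71 ]
[0.45, 0.0, 0.45] 257 0 1e-30 [ 28.  11.  76. -54. 126.  20.] [0.53 0.34 0.65]
[0.45, 0.0, 0.45] 257 45 3e-19 [  6.  -8.  76. -16. 116.  12.] [0.47 0.1  0.84]
[0.45, 0.0, 0.45] 257 90 9e-22 [-32. -15.  86.  32. 116.  -7.] [ 0.4  -0.19  0.8 ]
[0.45, 0.0, 0.45] 257 135 1e-22 [-52.  -3. 101.  66. 124. -20.] [ 0.36 -0.38  0.55]
[0.45, 0.0, 0.45] 257 180 3e-21 [-48.  20. 111.  93. 135. -31.] [ 0.37 -0.34  0.25]
[0.45, 0.0, 0.45] 300 0 1e-27 [ 40. -24. 108. -61. 102.  -0.] [0.28 0.3  0.65]
[0.45, 0.0, 0.45] 300 45 5e-30 [  5. -20.  86. -14. 107. -30.] [0.4  0.09 0.84]
[0.45, 0.0, 0.45] 300 90 5e-29 [-23.   4.  68.  23. 130. -41.] [ 0.55 -0.17  0.8 ]
[0.45, 0.0, 0.45] 300 135 6e-18 [-32.  28.  65.  57. 147. -30.] [ 0.64 -0.33  0.55]
[0.45, 0.0, 0.45] 300 180 7e-28 [-30.  42.  79.  95. 154. -11.] [ 0.62 -0.3   0.25]
[0.5, 0.1, 0.5] 257 0 3e-18 [ 33.  27.  51. -59. 136.  14.] [0.58 0.44 0.7 ]
[0.5, 0.1, 0.5] 257 45 1e-17 [ 16.   6.  56. -16. 124.  21.] [0.52 0.2  0.89]
[0.5, 0.1, 0.5] 257 90 2e-19 [-18. -11.  77.  33. 113.   8.] [ 0.45 -0.09  0.85]
[0.5, 0.1, 0.5] 257 135 8e-20 [-40.  -9. 101.  72. 115.  -9.] [ 0.41 -0.28  0.6 ]
[0.5, 0.1, 0.5] 257 180 4e-21 [-35.  12. 115. 104. 124. -26.] [ 0.42 -0.24  0.3 ]
[0.5, 0.1, 0.5] 300 0 5e-23 [ 45.  -7.  89. -61. 107.   1.] [0.33 0.4  0.7 ]
[0.5, 0.1, 0.5] 300 45 2e-18 [ 17.  -5.  68. -16. 113. -20.] [0.45 0.19 0.89]
[0.5, 0.1, 0.5] 300 90 7e-31 [-12.  11.  55.  29. 131. -26.] [ 0.6  -0.07  0.85]
[0.5, 0.1, 0.5] 300 135 7e-29 [-23.  28.  59.  69. 141. -15.] [ 0.69 -0.23  0.6 ]
[0.5, 0.1, 0.5] 300 180 1e-27 [-21.  39.  77. 105. 145.  -4.] [ 0.67 -0.2   0.3 ]
```

```bash
cat >> plan.py <<'E'
from scipy.linalg import expm,logm
def goto(p,Rt,N,o=None):
    o=o or log(); T0=np.eye(4);T0[:3,:3]=R.from_euler('xyz',o['ee_rot'],degrees=True).as_matrix();T0[:3,3]=o['position']
    T1=np.eye(4);T1[:3,:3]=Rt;T1[:3,3]=p
    S=expm(np.real(logm(np.linalg.inv(T0)@T1))/N)
    print(N,'rows of d',(S[:3,3]*1000).round(1),'r',R.from_matrix(S[:3,:3]).as_rotvec(degrees=True).round(2))
    q=o['joints'];T=T0
    for k in range(N):
        T=T@S; s=ik(P,T[:3,3],T[:3,:3],q); dq=np.abs(s.x-q).max(); q=s.x
        if k%4==3 or s.cost>1e-6 or k==N-1: print(k,'%.0e'%s.cost,T[:3,3].round(3),q.round(0),'maxdq',dq.round(1))
E
python3 - <<'E'
from plan import *
goto(*pose(257,False,np.array([.4625,.265,.15])),24)
E
```

```text
5.2 [-28.15  15.68  74.77 -11.42  99.67  41.43] [ 0.5008 -0.2984  0.2213] [179.9   15.22  19.49] [-0.  -0.3 -2.9] 0.0453 40.0
24 rows of d [ 13.9 -17.8  -9.3] r [-1.49 -1.7  -1.95]
3 3e-20 [ 0.532 -0.207  0.238] [-14.  17.  73. -18. 104.  45.] maxdq 3.4
7 2e-19 [ 0.549 -0.111  0.243] [ -1.  21.  70. -23. 108.  48.] maxdq 3.2
11 2e-18 [ 0.551 -0.014  0.237] [ 11.  27.  67. -28. 113.  50.] maxdq 3.0
15 7e-30 [0.537 0.082 0.223] [ 23.  33.  63. -31. 117.  51.] maxdq 2.8
19 1e-30 [0.506 0.172 0.2  ] [ 34.  40.  60. -34. 122.  51.] maxdq 2.6
23 3e-30 [0.46  0.253 0.173] [ 44.  48.  56. -36. 126.  49.] maxdq 2.5
```

>>> servo_tool([
  {"dx": 14, "dy": -18, "dz": -9, "rx": -1.5, "ry": -1.7, "rz": -2},
  {"dx": 14, "dy": -18, "dz": -9, "rx": -1.5, "ry": -1.7, "rz": -2},
  {"dx": 14, "dy": -18, "dz": -9, "rx": -1.5, "ry": -1.7, "rz": -2},
  {"dx": 14, "dy": -18, "dz": -9, "rx": -1.5, "ry": -1.7, "rz": -2},
  {"dx": 14, "dy": -18, "dz": -9, "rx": -1.5, "ry": -1.7, "rz": -2},
  {"dx": 14, "dy": -18, "dz": -9, "rx": -1.5, "ry": -1.7, "rz": -2},
  {"dx": 14, "dy": -18, "dz": -9, "rx": -1.5, "ry": -1.7, "rz": -2},
  {"dx": 14, "dy": -18, "dz": -9, "rx": -1.5, "ry": -1.7, "rz": -2},
])

```text
time: 6.0
position: [0.5475, -0.1096, 0.2407]
ee_rot: [174.1, 29.5, 36.0]
contact_force: [-0.0, 0.3, -2.4]
gripper_width: 0.0459
grip_force: 40.0
```

>>> servo_tool([
  {"dx": 14, "dy": -18, "dz": -9, "rx": -1.5, "ry": -1.7, "rz": -2},
  {"dx": 14, "dy": -18, "dz": -9, "rx": -1.5, "ry": -1.7, "rz": -2},
  {"dx": 14, "dy": -18, "dz": -9, "rx": -1.5, "ry": -1.7, "rz": -2},
  {"dx": 14, "dy": -18, "dz": -9, "rx": -1.5, "ry": -1.7, "rz": -2},
  {"dx": 14, "dy": -18, "dz": -9, "rx": -1.5, "ry": -1.7, "rz": -2},
  {"dx": 14, "dy": -18, "dz": -9, "rx": -1.5, "ry": -1.7, "rz": -2},
  {"dx": 14, "dy": -18, "dz": -9, "rx": -1.5, "ry": -1.7, "rz": -2},
  {"dx": 0, "dy": 0, "dz": 0, "rx": 0, "ry": 0, "rz": 0},
])

```text
time: 6.8
position: [0.5359, 0.0623, 0.2209]
ee_rot: [173.1, 43.2, 51.9]
contact_force: [-0.0, 0.2, -3.3]
gripper_width: 0.0455
grip_force: 40.0
```

Run:
```python
from plan import *
goto(*pose(257,False,np.array([.4625,.265,.13])),8)
```

```text
6.8 [ 20.69  30.61  66.02 -30.31 115.51  50.71] [0.5359 0.0623 0.2209] [173.06  43.15  51.94] [-0.   0.2 -3.3] 0.0455 40.0
8 rows of d [ 17.1 -19.1  -9.2] r [-1.61 -1.94 -2.07]
3 7e-30 [0.508 0.163 0.191] [ 33.  40.  61. -33. 120.  51.] maxdq 2.9
7 1e-29 [0.46  0.253 0.153] [ 44.  49.  56. -35. 125.  50.] maxdq 2.8
```

>>> servo_tool([
  {"dx": 17, "dy": -19, "dz": -9, "rx": -1.6, "ry": -1.95, "rz": -2.1},
  {"dx": 17, "dy": -19, "dz": -9, "rx": -1.6, "ry": -1.95, "rz": -2.1},
  {"dx": 17, "dy": -19, "dz": -9, "rx": -1.6, "ry": -1.95, "rz": -2.1},
  {"dx": 17, "dy": -19, "dz": -9, "rx": -1.6, "ry": -1.95, "rz": -2.1},
  {"dx": 17, "dy": -19, "dz": -9, "rx": -1.6, "ry": -1.95, "rz": -2.1},
  {"dx": 17, "dy": -19, "dz": -9, "rx": -1.6, "ry": -1.95, "rz": -2.1},
  {"dx": 17, "dy": -19, "dz": -9, "rx": -1.6, "ry": -1.95, "rz": -2.1},
  {"dx": 0, "dy": 0, "dz": 0, "rx": 0, "ry": 0, "rz": 0},
])

```text
time: 7.6
position: [0.473, 0.2287, 0.1616]
ee_rot: [178.6, 58.2, 73.4]
contact_force: [0.1, -0.6, -3.2]
gripper_width: 0.0457
grip_force: 40.0
```

Run:
```python
from plan import *
goto(*pose(257,False,np.array([.4625,.265,.13])),3)
f=grab('wrist'); save(f,'pics/w4.png'); np.savez('w4.npz',**f)
s=grab('scene'); np.savez('s4.npz',**s); t=grab('top'); np.savez('t4.npz',**t)
c=lambda im:cv2.resize(im[:,:,::-1],(390,390),interpolation=cv2.INTER_CUBIC)
cv2.imwrite('pics/d4.png',np.hstack([c(s['pixels'][230:400,200:370]),c(f['pixels'][:,80:560])]))
```

```text
7.6 [ 41.12  46.69  57.86 -34.64 123.34  50.52] [0.473  0.2287 0.1616] [178.6   58.18  73.45] [ 0.1 -0.6 -3.2] 0.0457 40.0
3 rows of d [ 5.9 -6.3 -4.3] r [-0.55 -0.6  -0.62]
2 2e-22 [0.46  0.253 0.153] [ 44.  49.  56. -35. 125.  50.] maxdq 1.0
```

View pics/d4.png

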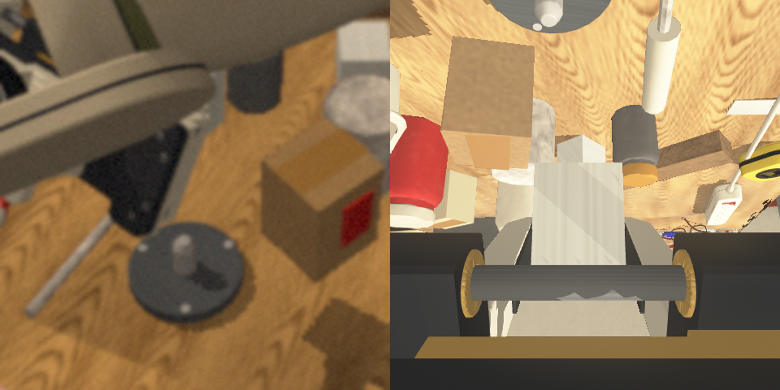

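The scene crop (left) shows the gauge pin at about (183,255), clear of the gripper. The wrist crop (right) shows the same pin at about (545,15), with the spacer held square between the pads at (580,210). I'll measure the pin from the wrist depth.

Run:
```python
from plan import *
f=dict(np.load('w4.npz')); w=cloud(f)
d=np.hypot(w[...,0]-.4625,w[...,1]-.265)
for lo,hi in ((.018,.036),(.04,.047)):
    m=(d<.03)&(w[...,2]>lo)&(w[...,2]<hi); p=w[m]; print(lo,len(p),p.mean(0).round(4),p.min(0).round(4),p.max(0).round(4))
m=(d<.08)&(w[...,2]>.009)&(w[...,2]<.015); p=w[m]; print('foot',p.min(0).round(4),p.max(0).round(4))
p3=p[:,:2]; r=lambda c:np.sort(np.hypot(*(p3-c).T))[-300:]-.045
# side cylinder fit: pin points with radius 9mm
m=(d<.03)&(w[...,2]>.016)&(w[...,2]<.036); q=w[m][:,:2]
if len(q)>20: S=least_squares(lambda c:np.hypot(*(q-c).T)-.009,[.4625,.27],loss='soft_l1',f_scale=.001); print('pin axis',S.x.round(4),S.cost)
```

```text
0.018 82 [0.468  0.2695 0.0336] [0.4566 0.2618 0.0267] [0.474  0.2752 0.036 ]
0.04 566 [0.4659 0.2692 0.0429] [0.4577 0.2612 0.04  ] [0.4731 0.2752 0.0454]
foot [0.3943 0.2049 0.009 ] [0.5343 0.2649 0.015 ]
pin axis [0.4647 0.2664] 2.4405132179274792e-06
```

Run:
```python
from plan import *
goto(*pose(257,False,np.array([.464,.2665,.07])),4)
```

```text
7.75 [ 40.75  46.42  57.78 -34.75 123.31  50.52] [0.4761 0.2262 0.1647] [178.04  57.9   72.64] [-0.   0.4 -2.5] 0.0456 40.0
4 rows of d [18.3 -5.6  4.2] r [-0.44 -0.51 -0.57]
3 4e-30 [0.461 0.255 0.093] [ 44.  54.  56. -33. 121.  53.] maxdq 1.9
```

>>> servo_tool([
  {"dx": 18, "dy": -5.6, "dz": 4, "rx": -0.45, "ry": -0.5, "rz": -0.6},
  {"dx": 18, "dy": -5.6, "dz": 4, "rx": -0.45, "ry": -0.5, "rz": -0.6},
  {"dx": 18, "dy": -5.6, "dz": 4, "rx": -0.45, "ry": -0.5, "rz": -0.6},
  {"dx": 18, "dy": -5.6, "dz": 4, "rx": -0.45, "ry": -0.5, "rz": -0.6},
  {"dx": 0, "dy": 0, "dz": 0, "rx": 0, "ry": 0, "rz": 0},
  {"dx": 0, "dy": 0, "dz": 0, "rx": 0, "ry": 0, "rz": 0},
  {"dx": 0, "dy": 0, "dz": 0, "rx": 0, "ry": 0, "rz": 0},
])

```text
time: 8.45
position: [0.4619, 0.2546, 0.096]
ee_rot: [-180.0, 59.8, 77.1]
contact_force: [0.0, 1.3, -2.3]
gripper_width: 0.0457
grip_force: 40.0
```

Run:
```python
from plan import *
goto(*pose(257,False,np.array([.464,.2665,.05])),2)
s=grab('scene'); np.savez('s5.npz',**s); t=grab('top'); np.savez('t5.npz',**t)
c=lambda im:cv2.resize(im[:,:,::-1],(390,390),interpolation=cv2.INTER_CUBIC)
cv2.imwrite('pics/d5.png',np.hstack([c(s['pixels'][290:390,230:330]),c(t['pixels'][230:330,160:260])]))
```

```text
8.45 [ 43.97  53.56  55.65 -33.48 121.27  52.94] [0.4619 0.2546 0.096 ] [-179.96   59.85   77.05] [ 0.   1.3 -2.3] 0.0457 40.0
2 rows of d [ 9.9 -0.3  5.8] r [ 0.   -0.08  0.01]
1 2e-20 [0.461 0.255 0.073] [ 44.  55.  55. -33. 120.  54.] maxdq 1.0
```

View pics/d5.png

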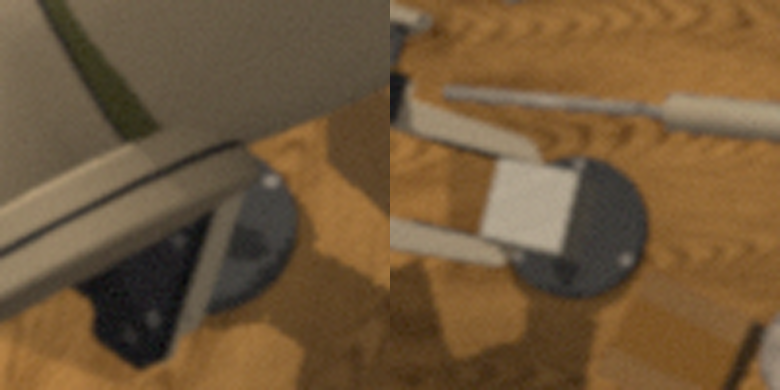

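The top view (right) shows the spacer's top face at (530,207), over the gauge foot at (580,228). The scene view is blocked by the gripper. I'll compare the top-face centre with the foot centre from the same camera.

Run:
```python
from plan import *
t=dict(np.load('t5.npz')); w=cloud(t); g=t['pixels'].astype(int)
m=np.zeros((480,640),np.uint8); z=w[...,2]
m[(z>.112)&(z<.135)&(g.min(2)>125)]=1; m[:255]=0;m[315:]=0;m[:,:175]=0;m[:,222:]=0
m=cv2.morphologyEx(m,cv2.MORPH_OPEN,np.ones((5,5)))
n,l,st,ce=cv2.connectedComponentsWithStats(m); print(st,ce)
k=1+np.argmax(st[1:,4]); zz=np.median(z[l==k]); print('z',zz)
c=cv2.findContours((l==k).astype(np.uint8),0,1)[0][0]
Q=np.array([onplane(t,*p[0],zz)[:2]*1000 for p in c],np.float32); print(cv2.minAreaRect(Q)); print(onplane(t,*ce[k],zz))
o=manip.get_obs(); Rt=R.from_euler('xyz',o['ee_rot'],degrees=True).as_matrix()
print('closed end pred',o['position']+Rt@(ctr-.027*RTS[:,0]),'mouth',o['position']+Rt@mouth)
```

```text
[[     0      0    640    480 306831]
 [   185    272     21     21    369]] [[319.64944872 239.44898332]
 [195.2303523  281.92140921]]
z 0.12639149956439089
((463.0921325683594, 264.3591003417969), (42.92534637451172, 44.2496452331543), 79.81216430664062)
[0.46323756 0.26427045 0.1263915 ]
closed end pred [0.46442144 0.26660598 0.12685556] mouth [0.46441972 0.26675439 0.07285576]
```

Run:
```python
from plan import *
goto(*pose(257,False,np.array([.4637,.2656,.05])),3)
p,Rt=pose(257,False,np.array([0,0,0])); print('down in tool',Rt.T@[0,0,-1])
```

```text
8.55 [ 44.    53.57  55.66 -33.46 121.26  52.94] [0.4617 0.2548 0.0958] [-179.93   59.85   77.12] [-0.   0.6 -2.9] 0.0453 40.0
3 rows of d [ 6.4 -0.2  4.2] r [ 0.01 -0.05  0.02]
2 2e-23 [0.461 0.254 0.073] [ 44.  55.  56. -33. 120.  54.] maxdq 0.6
down in tool [0.8660254 0.        0.5      ]
```

>>> servo_tool([
  {"dx": 6.4, "dy": -0.2, "dz": 4.2, "rx": 0, "ry": 0, "rz": 0},
  {"dx": 6.4, "dy": -0.2, "dz": 4.2, "rx": 0, "ry": 0, "rz": 0},
  {"dx": 6.4, "dy": -0.2, "dz": 4.2, "rx": 0, "ry": 0, "rz": 0},
  {"dx": 2.6, "dy": 0, "dz": 1.5, "rx": 0, "ry": 0, "rz": 0},
  {"dx": 2.6, "dy": 0, "dz": 1.5, "rx": 0, "ry": 0, "rz": 0},
  {"dx": 2.6, "dy": 0, "dz": 1.5, "rx": 0, "ry": 0, "rz": 0},
  {"dx": 0, "dy": 0, "dz": 0, "rx": 0, "ry": 0, "rz": 0},
])

```text
time: 9.25
position: [0.4595, 0.2537, 0.0618]
ee_rot: [-179.7, 60.0, 77.4]
contact_force: [0.1, -0.6, -2.8]
gripper_width: 0.0455
grip_force: 40.0
```

```bash
cat > st.py <<'E'
from plan import *
o=log(); Rt=R.from_euler('xyz',o['ee_rot'],degrees=True).as_matrix()
print('mouth',(o['position']+Rt@mouth).round(4),'x_sp',(Rt@RTS[:,0]).round(3),'torque',o['ft_torque'].round(2))
E
python3 st.py
```

```text
9.25 [ 44.07  56.07  55.69 -32.72 119.32  54.38] [0.4595 0.2537 0.0618] [-179.66   60.01   77.43] [ 0.1 -0.6 -2.8] 0.0455 40.0
mouth [0.4622 0.2656 0.0389] x_sp [-0.003  0.    -1.   ] torque [ 0.77 -0.23 -0.05]
```

Mouth is below tip height with no contact force, so the hole is over the pin. I'll keep lowering.

>>> servo_tool([
  {"dx": 2.6, "dy": 0.5, "dz": 1.5, "rx": 0, "ry": 0, "rz": 0},
  {"dx": 2.6, "dy": 0.5, "dz": 1.5, "rx": 0, "ry": 0, "rz": 0},
  {"dx": 2.6, "dy": 0, "dz": 1.5, "rx": 0, "ry": 0, "rz": 0},
  {"dx": 2.6, "dy": 0, "dz": 1.5, "rx": 0, "ry": 0, "rz": 0},
  {"dx": 2.6, "dy": 0, "dz": 1.5, "rx": 0, "ry": 0, "rz": 0},
  {"dx": 0, "dy": 0, "dz": 0, "rx": 0, "ry": 0, "rz": 0},
  {"dx": 0, "dy": 0, "dz": 0, "rx": 0, "ry": 0, "rz": 0},
])

```text
time: 9.95
position: [0.4606, 0.2535, 0.0472]
ee_rot: [-179.7, 60.0, 77.4]
contact_force: [-0.6, 0.2, -2.4]
gripper_width: 0.0455
grip_force: 40.0
```

```bash
python3 st.py
```

```text
9.95 [ 44.02  57.37  55.26 -32.5  118.54  54.89] [0.4606 0.2535 0.0472] [-179.69   60.     77.4 ] [-0.6  0.2 -2.4] 0.0455 40.0
mouth [0.4632 0.2654 0.0242] x_sp [-0.003  0.001 -1.   ] torque [ 0.82 -0.29  0.02]
```

>>> servo_tool([
  {"dx": 2.6, "dy": 0, "dz": 1.5, "rx": 0, "ry": 0, "rz": 0},
  {"dx": 2.6, "dy": 0, "dz": 1.5, "rx": 0, "ry": 0, "rz": 0},
  {"dx": 2.6, "dy": 0, "dz": 1.5, "rx": 0, "ry": 0, "rz": 0},
  {"dx": 0.87, "dy": 0, "dz": 0.5, "rx": 0, "ry": 0, "rz": 0},
  {"dx": 0.87, "dy": 0, "dz": 0.5, "rx": 0, "ry": 0, "rz": 0},
  {"dx": 0, "dy": 0, "dz": 0, "rx": 0, "ry": 0, "rz": 0},
  {"dx": 0, "dy": 0, "dz": 0, "rx": 0, "ry": 0, "rz": 0},
])

```text
time: 10.65
position: [0.4606, 0.2536, 0.0363]
ee_rot: [-179.7, 60.0, 77.4]
contact_force: [-0.0, 1.0, -3.1]
gripper_width: 0.0457
grip_force: 40.0
```

```bash
python3 st.py
```

```text
10.65 [ 44.01  58.31  54.99 -32.3  117.96  55.31] [0.4606 0.2536 0.0363] [-179.71   59.98   77.38] [-0.   1.  -3.1] 0.0457 40.0
mouth [0.4633 0.2655 0.0134] x_sp [-0.002  0.001 -1.   ] torque [ 0.87 -0.27  0.  ]
```

>>> servo_tool([
  {"dx": 0.87, "dy": 0, "dz": 0.5, "rx": 0, "ry": 0, "rz": 0},
  {"dx": 0.43, "dy": 0, "dz": 0.25, "rx": 0, "ry": 0, "rz": 0},
  {"dx": 0, "dy": 0, "dz": 0, "rx": 0, "ry": 0, "rz": 0},
  {"dx": 0, "dy": 0, "dz": 0, "rx": 0, "ry": 0, "rz": 0},
])

```text
time: 11.05
position: [0.4608, 0.2538, 0.0356]
ee_rot: [-179.8, 60.0, 77.3]
contact_force: [-1.4, 0.9, 5.7]
gripper_width: 0.0457
grip_force: 40.0
```

```bash
python3 st.py
```

```text
11.05 [ 44.02  58.4   54.93 -32.3  117.93  55.36] [0.4608 0.2538 0.0356] [-179.8    59.99   77.3 ] [-1.4  0.9  5.7] 0.0457 40.0
mouth [0.4634 0.2657 0.0127] x_sp [-0.002  0.001 -1.   ] torque [-0.36  0.06 -0.11]
```

>>> servo_tool([
  {"dx": 0.6, "dy": 0, "dz": 0.35, "rx": 0, "ry": 0, "rz": 0},
  {"dx": 0.3, "dy": 0, "dz": 0.15, "rx": 0, "ry": 0, "rz": 0},
  {"dx": 0, "dy": 0, "dz": 0, "rx": 0, "ry": 0, "rz": 0},
  {"dx": 0, "dy": 0, "dz": 0, "rx": 0, "ry": 0, "rz": 0},
  {"dx": 0, "dy": 0, "dz": 0, "rx": 0, "ry": 0, "rz": 0},
])

```text
time: 11.55
position: [0.4607, 0.2538, 0.0356]
ee_rot: [-179.9, 60.0, 77.2]
contact_force: [-1.2, 1.1, 9.9]
gripper_width: 0.0459
grip_force: 40.0
```

```bash
python3 st.py
```

```text
11.55 [ 44.03  58.45  54.88 -32.32 117.97  55.4 ] [0.4607 0.2538 0.0356] [-179.85   60.03   77.22] [-1.2  1.1  9.9] 0.0459 40.0
mouth [0.4634 0.2657 0.0126] x_sp [-0.001 -0.    -1.   ] torque [-1.1   0.39 -0.18]
```

>>> servo_tool([
  {"dx": 0.9, "dy": 0, "dz": 0.5, "rx": 0, "ry": 0, "rz": 0},
  {"dx": 0.9, "dy": 0, "dz": 0.5, "rx": 0, "ry": 0, "rz": 0},
  {"dx": 0, "dy": 0, "dz": 0, "rx": 0, "ry": 0, "rz": 0},
  {"dx": 0, "dy": 0, "dz": 0, "rx": 0, "ry": 0, "rz": 0},
  {"dx": 0, "dy": 0, "dz": 0, "rx": 0, "ry": 0, "rz": 0},
])

```text
time: 12.05
position: [0.4608, 0.2538, 0.0356]
ee_rot: [-180.0, 60.1, 77.1]
contact_force: [-2.7, 0.7, 20.9]
gripper_width: 0.0457
grip_force: 40.0
```

```bash
python3 st.py
```

```text
12.05 [ 44.03  58.55  54.78 -32.35 118.06  55.46] [0.4608 0.2538 0.0356] [-179.98   60.11   77.06] [-2.7  0.7 20.9] 0.0457 40.0
mouth [0.4635 0.2657 0.0126] x_sp [-0.001 -0.002 -1.   ] torque [-2.55  0.97 -0.46]
```

Pressing 20 N moves nothing, so it is fully home. Lifting straight off.

>>> servo_tool([
  {"dx": -4.3, "dy": 0, "dz": -2.5, "rx": 0, "ry": 0, "rz": 0},
  {"dx": -8.7, "dy": 0, "dz": -5, "rx": 0, "ry": 0, "rz": 0},
  {"dx": -13, "dy": 0, "dz": -7.5, "rx": 0, "ry": 0, "rz": 0},
  {"dx": -17.3, "dy": 0, "dz": -10, "rx": 0, "ry": 0, "rz": 0},
  {"dx": -26, "dy": 0, "dz": -15, "rx": 0, "ry": 0, "rz": 0},
  {"dx": -26, "dy": 0, "dz": -15, "rx": 0, "ry": 0, "rz": 0},
  {"dx": -26, "dy": 0, "dz": -15, "rx": 0, "ry": 0, "rz": 0},
  {"dx": -26, "dy": 0, "dz": -15, "rx": 0, "ry": 0, "rz": 0},
])

```text
time: 12.85
position: [0.461, 0.2535, 0.2046]
ee_rot: [-179.8, 59.9, 77.3]
contact_force: [0.5, 0.7, -2.6]
gripper_width: 0.0455
grip_force: 40.0
```

>>> servo_tool([
  {"dx": -26, "dy": 0, "dz": -15, "rx": 0, "ry": 0, "rz": 0},
  {"dx": -26, "dy": 0, "dz": -15, "rx": 0, "ry": 0, "rz": 0},
  {"dx": -26, "dy": 0, "dz": -15, "rx": 0, "ry": 0, "rz": 0},
  {"dx": 0, "dy": 0, "dz": 0, "rx": 0, "ry": 0, "rz": 0},
])

```text
time: 13.25
position: [0.4619, 0.2542, 0.298]
ee_rot: [179.6, 59.5, 76.7]
contact_force: [-0.3, 0.3, -2.3]
gripper_width: 0.0454
grip_force: 40.0
```

Run:
```python
from plan import *
import runpy; runpy.run_path('st.py')
p,Rt=pose(257,False,np.array([0,0,0.])); 
goto(np.array([.5,.1,.5]),Rt@R.from_euler('y',60,degrees=True).as_matrix(),15)
```

```text
13.25 [ 43.97  42.22  50.79 -40.95 133.91  40.83] [0.4619 0.2542 0.298 ] [179.6   59.54  76.73] [-0.3  0.3 -2.3] 0.0454 40.0
mouth [0.4647 0.2662 0.2751] x_sp [ 0.005  0.007 -1.   ] torque [ 0.8  -0.3   0.04]
13.25 [ 43.97  42.22  50.79 -40.95 133.91  40.83] [0.4619 0.2542 0.298 ] [179.6   59.54  76.73] [-0.3  0.3 -2.3] 0.0454 40.0
15 rows of d [-15.8   4.8  -6.8] r [ 0.01  3.97 -0.  ]
3 7e-31 [0.477 0.235 0.365] [ 39.  29.  53. -33. 129.  38.] maxdq 3.3
7 7e-30 [0.488 0.198 0.425] [ 31.  16.  56. -24. 125.  33.] maxdq 3.1
11 2e-29 [0.496 0.146 0.473] [ 19.   5.  60. -12. 121.  26.] maxdq 3.6
14 1e-28 [0.5 0.1 0.5] [  6.  -1.  62.  -0. 119.  19.] maxdq 4.7
```

>>> servo_tool([
  {"dx": -16, "dy": 5, "dz": -7, "rx": 0, "ry": 4, "rz": 0},
  {"dx": -16, "dy": 5, "dz": -7, "rx": 0, "ry": 4, "rz": 0},
  {"dx": -16, "dy": 5, "dz": -7, "rx": 0, "ry": 4, "rz": 0},
  {"dx": -16, "dy": 5, "dz": -7, "rx": 0, "ry": 4, "rz": 0},
  {"dx": -16, "dy": 5, "dz": -7, "rx": 0, "ry": 4, "rz": 0},
  {"dx": -16, "dy": 5, "dz": -7, "rx": 0, "ry": 4, "rz": 0},
  {"dx": -16, "dy": 5, "dz": -7, "rx": 0, "ry": 4, "rz": 0},
  {"dx": -16, "dy": 5, "dz": -7, "rx": 0, "ry": 4, "rz": 0},
])

```text
time: 14.05
position: [0.4894, 0.1972, 0.4214]
ee_rot: [-179.8, 27.8, 77.2]
contact_force: [1.4, -0.6, -2.7]
gripper_width: 0.0456
grip_force: 40.0
```

>>> servo_tool([
  {"dx": -16, "dy": 5, "dz": -7, "rx": 0, "ry": 4, "rz": 0},
  {"dx": -16, "dy": 5, "dz": -7, "rx": 0, "ry": 4, "rz": 0},
  {"dx": -16, "dy": 5, "dz": -7, "rx": 0, "ry": 4, "rz": 0},
  {"dx": -16, "dy": 5, "dz": -7, "rx": 0, "ry": 4, "rz": 0},
  {"dx": -16, "dy": 5, "dz": -7, "rx": 0, "ry": 4, "rz": 0},
  {"dx": -16, "dy": 5, "dz": -7, "rx": 0, "ry": 4, "rz": 0},
  {"dx": 0, "dy": 0, "dz": 0, "rx": 0, "ry": 0, "rz": 0},
])

```text
time: 14.75
position: [0.5016, 0.1121, 0.4924]
ee_rot: [179.9, 3.8, 76.9]
contact_force: [-0.3, 0.7, -2.5]
gripper_width: 0.0455
grip_force: 40.0
```

```bash
cat > fin.py <<'E'
from plan import *
import runpy,sys; runpy.run_path('st.py')
p,Rt=pose(257,False,np.array([0,0,0.])); 
goto(np.array([.5,.1,.5]),Rt@R.from_euler('y',float(sys.argv[1]),degrees=True).as_matrix(),int(sys.argv[2]))
E
python3 fin.py 120 12
```

```text
14.75 [  9.65   0.84  61.26  -4.07 119.27  20.84] [0.5016 0.1121 0.4924] [179.94   3.83  76.85] [-0.3  0.7 -2.5] 0.0455 40.0
mouth [0.5075 0.1373 0.4898] x_sp [ 0.189  0.809 -0.557] torque [-0.04 -0.04 -0.04]
14.75 [  9.65   0.84  61.26  -4.07 119.27  20.84] [0.5016 0.1121 0.4924] [179.94   3.83  76.85] [-0.3  0.7 -2.5] 0.0455 40.0
12 rows of d [-0.7  0.1 -1.1] r [ 0.01  5.32 -0.01]
3 4e-29 [0.501 0.109 0.496] [ -7.  -8.  71.  19. 114.  14.] maxdq 5.9
7 3e-18 [0.501 0.105 0.499] [-24. -12.  82.  42. 112.   5.] maxdq 5.4
11 2e-30 [0.5 0.1 0.5] [-35. -12.  93.  61. 114.  -4.] maxdq 4.5
```

>>> servo_tool([
  {"dx": 0, "dy": 0, "dz": -1, "rx": 0, "ry": 5, "rz": 0},
  {"dx": 0, "dy": 0, "dz": -1, "rx": 0, "ry": 5, "rz": 0},
  {"dx": 0, "dy": 0, "dz": -1, "rx": 0, "ry": 5, "rz": 0},
  {"dx": 0, "dy": 0, "dz": -1, "rx": 0, "ry": 5, "rz": 0},
  {"dx": 0, "dy": 0, "dz": -1, "rx": 0, "ry": 5, "rz": 0},
  {"dx": 0, "dy": 0, "dz": -1, "rx": 0, "ry": 5, "rz": 0},
  {"dx": 0, "dy": 0, "dz": -1, "rx": 0, "ry": 5, "rz": 0},
  {"dx": 0, "dy": 0, "dz": -1, "rx": 0, "ry": 5, "rz": 0},
])

```text
time: 15.55
position: [0.5009, 0.1136, 0.4969]
ee_rot: [-179.7, -36.2, 77.0]
contact_force: [0.2, -0.2, -4.0]
gripper_width: 0.046
grip_force: 40.0
```

>>> servo_tool([
  {"dx": 0, "dy": 0, "dz": 0, "rx": 0, "ry": 5, "rz": 0},
  {"dx": 0, "dy": 0, "dz": 0, "rx": 0, "ry": 5, "rz": 0},
  {"dx": 0, "dy": 0, "dz": 0, "rx": 0, "ry": 5, "rz": 0},
  {"dx": 0, "dy": 0, "dz": 0, "rx": 0, "ry": 5, "rz": 0},
  {"dx": 0, "dy": 0, "dz": 0, "rx": 0, "ry": 5, "rz": 0},
  {"dx": 0, "dy": 0, "dz": 0, "rx": 0, "ry": 5, "rz": 0},
  {"dx": 0, "dy": 0, "dz": 0, "rx": 0, "ry": 5, "rz": 0},
  {"dx": 0, "dy": 0, "dz": 0, "rx": 0, "ry": 0, "rz": 0},
])

```text
time: 16.35
position: [0.5009, 0.1133, 0.4937]
ee_rot: [-177.9, -71.2, 75.1]
contact_force: [-0.2, 0.6, -3.6]
gripper_width: 0.0458
grip_force: 40.0
```

```bash
python3 fin.py 180 9
```

```text
16.35 [-37.52 -10.33 100.01  69.55 113.57  -7.45] [0.5009 0.1133 0.4937] [-177.86  -71.18   75.09] [-0.2  0.6 -3.6] 0.0458 40.0
mouth [0.5032 0.1222 0.518 ] x_sp [0.176 0.732 0.658] torque [-0.92  0.14 -0.  ]
16.35 [-37.52 -10.33 100.01  69.55 113.57  -7.45] [0.5009 0.1133 0.4937] [-177.86  -71.18   75.09] [-0.2  0.6 -3.6] 0.0458 40.0
9 rows of d [ 0.8  0.2 -1.5] r [-0.01  5.42 -0.08]
3 2e-19 [0.501 0.108 0.498] [-40.  -3. 109.  85. 117. -16.] maxdq 3.8
7 3e-30 [0.5   0.102 0.5  ] [-37.   8. 114. 100. 123. -24.] maxdq 3.9
8 3e-31 [0.5 0.1 0.5] [-35.  12. 115. 104. 124. -26.] maxdq 4.0
```

>>> servo_tool([
  {"dx": 0, "dy": 0, "dz": 0, "rx": 0, "ry": 5.4, "rz": -0.1},
  {"dx": 0, "dy": 0, "dz": 0, "rx": 0, "ry": 5.4, "rz": -0.1},
  {"dx": 0, "dy": 0, "dz": 0, "rx": 0, "ry": 5.4, "rz": -0.1},
  {"dx": 0, "dy": 0, "dz": 0, "rx": 0, "ry": 5.4, "rz": -0.1},
  {"dx": 0, "dy": 0, "dz": 0, "rx": 0, "ry": 5.4, "rz": -0.1},
  {"dx": 0, "dy": 0, "dz": 0, "rx": 0, "ry": 5.4, "rz": 0},
  {"dx": 0, "dy": 0, "dz": 0, "rx": 0, "ry": 5.4, "rz": 0},
  {"dx": 0, "dy": 0, "dz": 0, "rx": 0, "ry": 5.4, "rz": 0},
])

```text
time: 17.15
position: [0.5013, 0.1142, 0.4976]
ee_rot: [0.8, -65.8, -103.4]
contact_force: [0.2, -0.3, -2.4]
gripper_width: 0.0453
grip_force: 40.0
```

>>> servo_tool([
  {"dx": 0, "dy": 0, "dz": 0, "rx": 0, "ry": 4, "rz": 0},
  {"dx": 0, "dy": 0, "dz": 0, "rx": 0, "ry": 0, "rz": 0},
  {"dx": 0, "dy": 0, "dz": 0, "rx": 0, "ry": 0, "rz": 0},
  {"dx": 0, "dy": 0, "dz": 0, "rx": 0, "ry": 0, "rz": 0},
])

```text
time: 17.55
position: [0.5015, 0.1136, 0.4985]
ee_rot: [1.0, -62.0, -103.6]
contact_force: [-0.1, -0.4, -2.4]
gripper_width: 0.0454
grip_force: 40.0
```

```bash
python3 fin.py 180 1
python3 - <<'E'
from h import *
t=grab('top'); f=grab('wrist'); w=cloud(t); np.savez('tf.npz',**t); np.savez('wf.npz',**f)
K=np.array(t['camera_matrix']); c=np.linalg.inv(t['c2w'])@[.5,.12,.52,1]; u,v=(K@c[:3]/c[2])[:2].astype(int); print(u,v)
im=t['pixels'][v-60:v+60,u-60:u+60,::-1]
cv2.imwrite('pics/f.png',np.hstack([cv2.resize(im,(390,390),interpolation=cv2.INTER_CUBIC),cv2.resize(f['pixels'][:,80:560,::-1],(390,390))]))
E
```

```text
17.55 [-34.62  10.29 115.11 103.1  122.91 -26.48] [0.5015 0.1136 0.4985] [   1.03  -61.97 -103.65] [-0.1 -0.4 -2.4] 0.0454 40.0
mouth [0.4988 0.1025 0.5218] x_sp [-0.001  0.035  0.999] torque [-0.78  0.11  0.03]
17.55 [-34.62  10.29 115.11 103.1  122.91 -26.48] [0.5015 0.1136 0.4985] [   1.03  -61.97 -103.65] [-0.1 -0.4 -2.4] 0.0454 40.0
1 rows of d [  7.7   1.5 -11.3] r [-0.47  1.97  0.3 ]
0 3e-25 [0.5 0.1 0.5] [-35.  12. 115. 104. 124. -26.] maxdq 1.4
228 218
```

View pics/f.png

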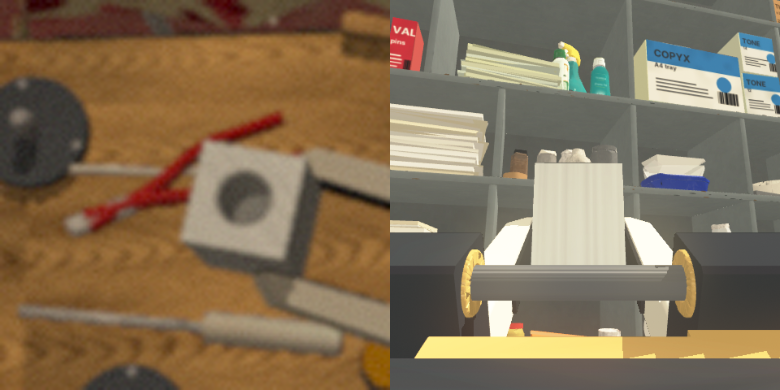

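The top view shows the hole facing up at crop (245,198), and nothing touches the spacer but the pads. I'll trim the remaining 2°.

>>> servo_tool([
  {"dx": 0, "dy": 0, "dz": 0, "rx": -0.4, "ry": 1.9, "rz": 0.3},
  {"dx": 0, "dy": 0, "dz": 0, "rx": 0, "ry": 0, "rz": 0},
  {"dx": 0, "dy": 0, "dz": 0, "rx": 0, "ry": 0, "rz": 0},
  {"dx": 0, "dy": 0, "dz": 0, "rx": 0, "ry": 0, "rz": 0},
  {"dx": 0, "dy": 0, "dz": 0, "rx": 0, "ry": 0, "rz": 0},
])

```text
time: 18.15
position: [0.5016, 0.1131, 0.4976]
ee_rot: [-0.2, -59.9, -102.8]
contact_force: [0.6, -0.3, -2.4]
gripper_width: 0.0458
grip_force: 40.0
```

```bash
python3 st.py
python3 - <<'E'
from h import *
t=grab('top'); w=cloud(t)[190:240,200:260].reshape(-1,3); p=w[(w[:,2]>.505)&(w[:,2]<.54)&(np.hypot(w[:,0]-.5,w[:,1]-.1)<.03)]
n=np.linalg.svd(p-p.mean(0))[2][2]; print(len(p),p.mean(0).round(3),n.round(3)*np.sign(n[2]),np.abs((p-p.mean(0))@n).max())
t2=dict(np.load('top.npz'))
o=manip.get_obs(); print(o['qd'].round(2))
E
```

```text
18.15 [-34.03  11.26 115.87 104.78 123.32 -26.87] [0.5016 0.1131 0.4976] [  -0.21  -59.89 -102.85] [ 0.6 -0.3 -2.4] 0.0458 40.0
mouth [0.4989 0.1012 0.5206] x_sp [ 0.001 -0.002  1.   ] torque [-0.69  0.06 -0.  ]
866 [0.497 0.1   0.52 ] [-0.029  0.013  1.   ] 0.015243707436817425
[-0.03 -0.02 -0.07  0.07  0.03 -0.06]
```

Kinematics puts the spacer axis within 0.2° of vertical, and the depth fit agrees within its noise. The spacer is at 0.47 m or higher and steady.

```bash
python3 -c "
from plant import manip
print(manip.finish_job())"
```

```text
the job is handed in; nothing more can be done
None
```

The spacer went fully home on the plug gauge's foot (it did not move under about 20 N), was lifted off and turned over, and the job was handed in at about 18 s with the spacer held hole straight up and steady, about 47 cm above the bench.

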